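Wake and tare the goldsmith's bench scale

ROBOT

A 6-joint arm with a two-finger parallel gripper is mounted at the origin on the work surface. World frame = base frame: x ahead of the robot, y to its left, z up, the work surface at z = 0. Lengths are in m, angles in rad, forces in N, time in s.
With the tool pointing down it reaches from about 0.425 to 0.95 m from the base axis. Payload 3.5 kg.
Tool frame: the origin (TCP) lies on the mounting face of the last link; the fingertips stand 173 mm ahead of it and the grasp point (between the pads) lies 155 mm ahead of it; z points along the fingers, y is the line along which they close (so a half turn about z gives the same grasp; the last joint's range is limited). The gripper opens to 85 mm and grips with 20 to 120 N. Pads are 22 mm wide; open, the fingers measure 114 mm over their backs; the gripper's body (76 mm by 85 mm) begins 54 mm behind the grasp point. The pads swing forward as they close: fully open they stand 13 mm farther back than shut.
Start: joints at [-1.351, 0.286, 1.577, -0, 1.279, -0.15], TCP at [0.244, -0.629, 0.405] pointing down, gripper open.
Joint ranges: [-2.77, 2.77], [-0.9, 2.22], [0.21, 2.48], [-1.53, 4.67], [0.24, 2.81], [-2.84, 2.84]. Speed limits (rad/s): [2.79, 2.79, 3.14, 3.14, 3.14, 3.14].

INTERFACE

Orientations are given as a unit quaternion [x, y, z, w].
In Python, from bench import bot, optics, job, models gives the robot as it stands. The module is installed in compiled form; this text tells all that it offers.
- The arm moves only by the tool drive_tool, never from a script. Its argument "moves" is a list of rows, each a list of 3 entries, a list of its own where there are three numbers: the shift along the tool's x, y, z normalised to -1 to 1, where 1 is 2.5 cm, then the turn, a rotation vector about the tool's x, y, z normalised to -1 to 1, where 1 is 0.12 rad, then the closure, from -1 (fully open) to 1 (shut). In form: [[[x, y, z], [ax, ay, az], grip], ...]. A call has 1 to 12 rows; each row shifts and turns the commanded pose from where the row before left it, along the tool's axes as they then stand; what a row does not reach is not made up. A row lasts 1/8 s, in which the tool goes at most 62.5 mm and 10.7 degrees, less where a joint would pass 70% of its speed; a pose out of reach is approached as far as the arm can. A call with a number of a shift or a turn outside -1 to 1 is refused whole. A call with a gripper value outside its range is refused whole. The fingers move at their own pace and stop on an object; "grip_force" is the grip in N (left out, the last holds). Time passes only in rows, so rows that do not move let the fingers close. It gives the time, the measured TCP pose, the force, the opening and the grip force at its end, in the units of the state.
- bot.get_obs(): the state, without advancing time (a new reading comes with each control period).
- optics.camera(name): name is "side" or "top" or "wrist"; returns a dict with "color" (420x560x3 uint8, red, green, blue), "depth" (420x560 float32, m along the optical axis (not along the pixel's ray), 0 where there is no reading), "fx", "fy", "cx", "cy" (pixels), "world_to_cam" (4x4, takes a point from world to camera coordinates). Camera axes: x right, y down, z forward; pixel columns grow to the right and rows downward; lengths in m; the calibration is good to about 2 mm. A picture is of the moment at which its call begins.
- job.finish_job(): hands the job in; it is judged then, once.
Trained networks look in the newest picture that a camera, given by its name, has taken for a name from the list of things; names that differ only in an ending like _2 or _b are one class to them, and where a whole thing is asked for, a point or a joint stands for the part that bears it (a point fixed in the world has none). Each returns a list of dicts, best first, with "score" (0 to 1); they miss things now and then, are a little off and sometimes report something else, mostly with a low value. They report only what shows in the picture. A call takes as long as a camera call. They do not tell look-alikes from the thing itself.
- models.boxes_of(camera, name): "at" ([column, row] in pixels, amid what is visible of it).
- models.cut_out(camera, name): "region" (420x560 bool, what is visible of it) and "at" ([column, row] in pixels, amid what is visible of it).
The state is a dict: "clock": time; "q": joint angles; "joint_velocities": joint speeds; "tau": joint torques, N m; "position": TCP position; "orientation": TCP orientation; "force": force on the tool from outside, world axes, zero at the start; "torque": the same for the moment, N m; "grip_width": finger opening in m; "grasp_force": force on a finger pad.
Only numpy, scipy, OpenCV 4.12 (cv2) and the standard library are available. Lean on these libraries where they do the work, as an engineer would, in place of code of your own. Each camera call takes 0.05 s, during which the arm holds its last target. There are 200 camera calls.

TASK

The bench scale has an empty copper dish on its pan and must be readied for weighing in carats: with a fingertip, lightly press its on/off key (the round key at the left end of the key row, seen from the front of the scale), then the unit key (the short rectangular key next to it), then the tare key (the long bar at the right end), letting each key come back up before the next. Do not press the print key (the other short rectangular key, between unit and tare) and do not touch the pan or the dish. Leave the loose things in front of the scale and on the cutting mat where they are, and finish with the hand clear of the scale.

Things in the scene. Friction and masses are not known exactly. Their poses are not given: they have to be found in the camera images.
- scale: white bench scale, fixed, 260 mm deep (x) x 240 wide (y); origin under its centre, x front to back, y to its left; front towards the robot. Grey key panel rises 8 degrees from 42 mm height at the front to 58; housing behind it 62 high. Black keys stand 8 mm proud in a row at x -98 mm: y +88 on/off, +38 unit, -12 print, -75 tare; display behind them. Over 30 N harms the weigh cell
- key_power_top (a point): on/off key, round, 22 mm diameter: centre of the key's top face, about 55 mm above the bench at rest; x along the panel up towards the pan, y to the left along the key row, z out of the panel. 
- key_unit_top (a point): unit key, 24 mm wide (y) x 18 mm: centre of the key's top face, about 55 mm above the bench at rest; x along the panel up towards the pan, y to the left along the key row, z out of the panel. 
- key_print_top (a point): print key, 24 mm wide (y) x 18 mm, not to be pressed: centre of the key's top face, about 55 mm above the bench at rest; x along the panel up towards the pan, y to the left along the key row, z out of the panel. 
- key_tare_top (a point): tare key, bar 50 mm wide (y) x 18 mm: centre of the key's top face, about 55 mm above the bench at rest; x along the panel up towards the pan, y to the left along the key row, z out of the panel. 
- key_power (a joint): travel of the on/off key: 0 m at rest, grows as the key is pressed, 0.005 m at its stop; the switch closes at 0.002 m; springs back (1.5 N to start, 3.7 N where it switches, 7 N at the stop)
- key_unit (a joint): travel of the unit key: 0 m at rest, grows as the key is pressed, 0.005 m at its stop; the switch closes at 0.002 m; springs back (1.5 N to start, 3.7 N where it switches, 7 N at the stop)
- key_print (a joint): travel of the print key: 0 m at rest, grows as the key is pressed, 0.005 m at its stop; the switch closes at 0.002 m; springs back (1.5 N to start, 3.7 N where it switches, 7 N at the stop)
- key_tare (a joint): travel of the tare key: 0 m at rest, grows as the key is pressed, 0.005 m at its stop; the switch closes at 0.002 m; springs back (1.5 N to start, 3.7 N where it switches, 7 N at the stop)
- pan: round steel weighing pan of the scale, 140 mm diameter; its centre is 55 mm behind the scale's origin; origin at the centre of its hub, 62 mm above the bench; its top face is 12 mm above that (74 mm above the bench)
- dish: small copper dish, 68 mm diameter, 18 mm tall, loose on the pan (its rim 92 mm above the bench); origin at the centre of its underside, z up
- weight: brass calibration weight with a small knob on top, 26 mm diameter, 44 mm tall, loose, stands in front of the scale; origin at the centre of its underside, z up
- loupe: folded steel eye loupe, about 54 x 24 x 20 mm, loose, lies in front of the scale; origin at its underside, z up
- hammer: small hammer, 190 mm long, loose, lies on the green cutting mat; origin on its underside, x towards the head
- blank: copper blank with rounded ends, 120 x 45 x 4 mm, loose, lies on the mat; origin at the centre of its underside, z up
Not all that is in view belongs to the job. There is more than one size of the dish; the one meant has the size given above.

How it is judged:
By the outcome, as a careful person would: the job done as asked, in the order asked, and still so for the second after the job is handed in, with the robot touching nothing.
It also fails if it takes over 38 s, if anything falls off the work surface, if the arm or the gripper's body presses on something with over 40 N, if the wrist force passes 120 N, or if a joint passes its speed limit or range.

## Working session

There is one attempt and no reset: what is moved stays moved. The work goes in short steps, Python scripts to look and compute and a tool call to move; the robot and the scene stay as the last step left them, time stands still between calls to the robot, and variables do not carry over. Pictures are saved under pics/ and viewed, at most 10 in all, crops included, and the job is handed in when it is done.

Besides the shell and the picture viewer there is one more tool, called as name(argument=value, ...), one argument or row to a line, values as JSON. drive_tool: Moves the arm, as the interface text tells. Scaled input: -1 to 1 covers 2.5 cm each way for a shift and 0.12 rad each way for a turn. Its arguments: {"type":"object","properties":{"moves":{"type":"array"},"grip_force":{"type":"number"}},"required":["moves"]}

```bash
mkdir -p pics
cat > h.py <<'E'
import numpy as np, cv2
from bench import bot, optics, job, models
def world(c,u,v,z=None):
    d=c["depth"][int(round(v)),int(round(u))] if z is None else z
    p=np.array([(u-c["cx"])/c["fx"]*d,(v-c["cy"])/c["fy"]*d,d,1])
    return (np.linalg.inv(c["world_to_cam"])@p)[:3]
E
python3 - <<'E'
from h import *
o=bot.get_obs(); print({k:np.round(o[k],3) for k in o})
ims=[]
for n in ["side","top"]:
    c=optics.camera(n); cv2.imwrite(f"pics/{n}0.png",c["color"][:,:,::-1])
    print(n,np.round(c["world_to_cam"],3).tolist(),c["fx"])
    for t in ["key_power_top","key_unit_top","key_print_top","key_tare_top","key_power","key_tare","scale","pan","dish","weight","loupe"]:
        for r in models.boxes_of(n,t)[:4]:
            print(t,round(r["score"],2),np.round(r["at"]),np.round(world(c,*r["at"]),3))
E
```

```text
{'clock': np.float64(0.0), 'q': array([-1.351,  0.287,  1.578,  0.   ,  1.279, -0.15 ]), 'joint_velocities': array([-0.002,  0.001,  0.001,  0.002,  0.001, -0.   ]), 'tau': array([ 1.0000e-03, -4.0598e+01, -2.9263e+01, -0.0000e+00,  6.0000e-03,
        0.0000e+00]), 'position': array([ 0.244, -0.629,  0.403]), 'orientation': array([ 0.983,  0.184, -0.   , -0.001]), 'force': array([ 0.34 ,  0.186, -0.47 ]), 'torque': array([0.007, 0.019, 0.031]), 'grasp_force': np.float64(0.0), 'grip_width': np.float64(0.085)}
side [[-0.959, -0.282, -0.015, 0.505], [-0.184, 0.664, -0.725, 0.211], [0.214, -0.693, -0.689, 0.949], [0.0, 0.0, 0.0, 1.0]] 423.9006268393062
key_power_top 0.74 [304. 177.] [ 0.518 -0.258  0.053]
key_power_top 0.5 [271. 212.] [ 0.565 -0.097  0.056]
key_unit_top 0.54 [283. 200.] [ 0.549 -0.153  0.052]
key_tare 0.58 [304. 178.] [ 0.515 -0.254  0.057]
scale 0.87 [260. 190.] [ 0.618 -0.167  0.057]
scale 0.4 [292. 192.] [0.32  0.66  0.814]
pan 0.68 [244. 173.] [ 0.671 -0.19   0.088]
dish 0.78 [240. 164.] [ 0.699 -0.238  0.08 ]
dish 0.66 [295. 142.] [ 0.601 -0.487  0.009]
dish 0.61 [
[... 299 characters left out ...]
.553 -0.146  0.058]
key_unit_top 0.29 [334. 160.] [ 0.693 -0.23   0.077]
key_print_top 0.73 [333. 266.] [ 0.448 -0.232  0.016]
key_print_top 0.49 [320. 225.] [ 0.54  -0.197  0.056]
key_print_top 0.3 [132. 192.] [0.628 0.268 0.005]
key_tare_top 0.73 [346. 235.] [ 0.517 -0.258  0.055]
key_power 0.62 [275. 215.] [ 0.562 -0.09   0.055]
key_tare 0.44 [343. 232.] [ 0.523 -0.25   0.057]
scale 0.77 [325. 189.] [ 0.622 -0.207  0.074]
pan 0.96 [337. 173.] [ 0.662 -0.236  0.073]
dish 0.85 [333. 160.] [ 0.692 -0.227  0.079]
dish 0.73 [409. 162.] [ 0.715 -0.431  0.005]
dish 0.57 [427. 206.] [ 0.6   -0.469  0.006]
weight 0.59 [285. 248.] [ 0.492 -0.115 -0.001]
loupe 0.55 [333. 268.] [ 0.443 -0.231  0.016]
```

Run:
```python
from h import *
c=optics.camera("top")
im=cv2.resize(c["color"][140:300,240:440,::-1],None,fx=4,fy=3.75,interpolation=cv2.INTER_CUBIC)
cv2.imwrite("pics/t1.png",im)
# dark pixels at key height
v,u=np.mgrid[0:420,0:560]; d=c["depth"]
P=np.stack([(u-c["cx"])/c["fx"]*d,(v-c["cy"])/c["fy"]*d,d,np.ones_like(d)],-1)@np.linalg.inv(c["world_to_cam"]).T
m=((c["color"].max(-1)<70)&(P[...,2]>.045)&(P[...,2]<.07)&(P[...,0]>.47)&(P[...,0]<.65)&(P[...,1]>-.33)&(P[...,1]<-.04)).astype(np.uint8)
n,l,s,ce=cv2.connectedComponentsWithStats(m)
for i in range(1,n):
    if s[i,4]>15: print(s[i],np.round(ce[i],1),np.round(np.median(P[l==i],0)[:3],4))
```

```text
[295 192  52  25 250] [320.5 204.5] [ 0.5881 -0.1995  0.0553]
[276 211   7   9  51] [279.  214.9] [ 0.5631 -0.0998  0.0543]
[295 217   9   8  53] [299.2 220.6] [ 0.5495 -0.1473  0.0542]
[315 223  10   7  53] [319.7 226.1] [ 0.5376 -0.1967  0.0542]
[335 228  22  12 134] [346.  233.1] [ 0.5217 -0.2578  0.0544]
```

View pics/t1.png

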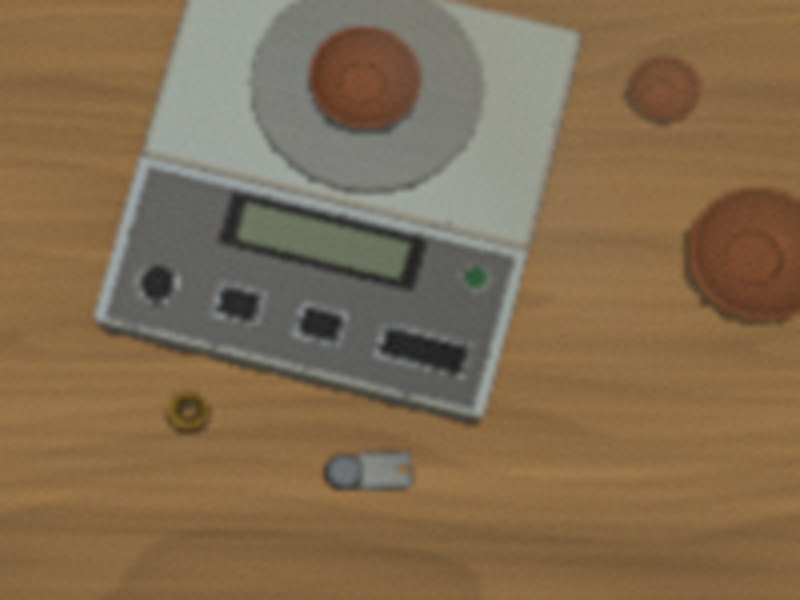

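View pics/side0.png

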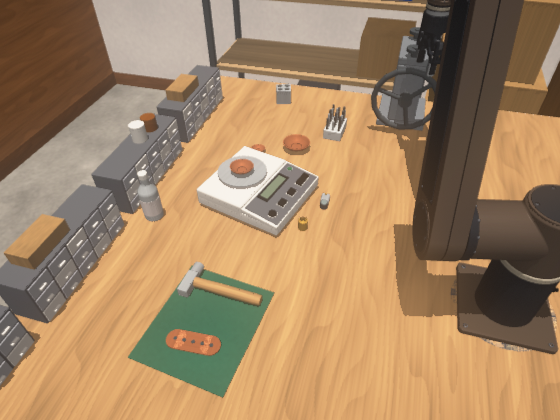

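The top crop shows the scale yawed about -15°. Its keys are at full-image pixels power (279,215), unit (299,221), print (320,226) and tare (346,233). The brass weight is at (287,249) and the loupe at (332,265). The side view agrees with this. I'll press with closed fingers and the tool tilted normal to the panel.

drive_tool(
  moves=[
    [[0,0,0],[0,0,0.87],1],
    [[0,0,0],[0,0,0.87],1],
    [[0,0,0],[0,0,0.87],1],
    [[0,0,0],[0,0,0.87],1],
    [[0,0,0],[0,0,0.87],1],
    [[0,0,0],[0,0,0.87],1],
    [[0,0,0],[0,0.58,0],1],
    [[0,0,0],[0,0.58,0],1],
    [[0,0,0],[0,0,0],1],
  ],
  grip_force=20,
)

```text
clock: 2.38
position: [0.2438, -0.6293, 0.4047]
orientation: [0.989, -0.128, 0.069, 0.009]
force: [-0.3, -0.9, -0.6]
grip_width: -0.0002
grasp_force: 0.0
```

```bash
cat >> h.py <<'E'
from scipy.spatial.transform import Rotation as R
K={"power":[.5631,-.0998,.0545],"unit":[.5495,-.1473,.0545],"print":[.5376,-.1967,.0545],"tare":[.5217,-.2578,.0545]}
def rel():
    o=bot.get_obs(); r=R.from_quat(o["orientation"]).as_matrix()
    print("t",o["clock"],"pos",np.round(o["position"],4),"f",np.round(r.T@o["force"],2),"grip",o["grip_width"])
    print("axes",np.round(r.T,3).tolist())
    tip=o["position"]+r@[0,0,.173]
    for k in K: print(k,"units",np.round(r.T@(np.array(K[k])-tip)/.025,2))
E
python3 -c "from h import *;rel()"
```

```text
t 2.375 pos [ 0.2438 -0.6293  0.4047] f [-0.13  0.98  0.62] grip -0.000167052050176977
axes [[0.958, -0.252, 0.138], [-0.254, -0.967, -0.0], [0.134, -0.035, -0.99]]
power units [  4.97 -23.73   7.92]
unit units [  4.93 -21.75   7.91]
print units [  4.97 -19.72   7.92]
tare units [  4.97 -17.2    7.92]
```

drive_tool(
  moves=[
    [[0.2,-1,0.2],[0,0,0],1],
    [[0.2,-1,0.2],[0,0,0],1],
    [[0.2,-1,0.2],[0,0,0],1],
    [[0.2,-1,0.2],[0,0,0],1],
    [[0.2,-1,0.2],[0,0,0],1],
    [[0.2,-1,0.2],[0,0,0],1],
    [[0.2,-1,0.2],[0,0,0],1],
    [[0.2,-1,0.2],[0,0,0],1],
    [[0.2,-1,0.2],[0,0,0],1],
    [[0.2,-1,0.2],[0,0,0],1],
    [[0.2,-1,0.2],[0,0,0],1],
    [[0.2,-1,0.2],[0,0,0],1],
  ],
)

```text
clock: 3.88
position: [0.3863, -0.3548, 0.3535]
orientation: [0.989, -0.128, 0.069, 0.009]
force: [1.3, -0.3, -0.5]
grip_width: 0.0002
grasp_force: 0.0
```

drive_tool(
  moves=[
    [[0.2,-1,0.2],[0,0,0],1],
    [[0.2,-1,0.2],[0,0,0],1],
    [[0.2,-1,0.2],[0,0,0],1],
    [[0.2,-1,0.3],[0,0,0],1],
    [[0.2,-1,0.3],[0,0,0],1],
    [[0.2,-1,0.3],[0,0,0],1],
    [[0.2,-1,0.3],[0,0,0],1],
    [[0.2,-1,0.3],[0,0,0],1],
    [[0.2,-1,0.3],[0,0,0],1],
    [[0.2,-1,0.3],[0,0,0],1],
    [[0.2,-1,0.3],[0,0,0],1],
    [[0.2,-0.7,0.3],[0,0,0],1],
  ],
)

```text
clock: 5.38
position: [0.5286, -0.0896, 0.2801]
orientation: [0.989, -0.127, 0.069, 0.009]
force: [-0.4, 0.1, -0.3]
grip_width: -0.0001
grasp_force: 0.0
```

Run:
```python
from h import *
rel()
c=optics.camera("side"); cv2.imwrite("pics/s1.png",cv2.resize(c["color"][100:260,180:380,::-1],None,fx=4,fy=3.75))
c=optics.camera("wrist"); cv2.imwrite("pics/w1.png",c["color"][:,:,::-1])
```

```text
t 5.375 pos [ 0.5286 -0.0896  0.2801] f [-0.42 -0.02  0.29] grip -0.00013295787806184362
axes [[0.958, -0.25, 0.139], [-0.253, -0.968, 0.0], [0.134, -0.035, -0.99]]
power units [0.17 0.05 2.21]
unit units [0.12 2.02 2.21]
print units [0.16 4.05 2.21]
tare units [0.16 6.58 2.21]
```

View pics/s1.png

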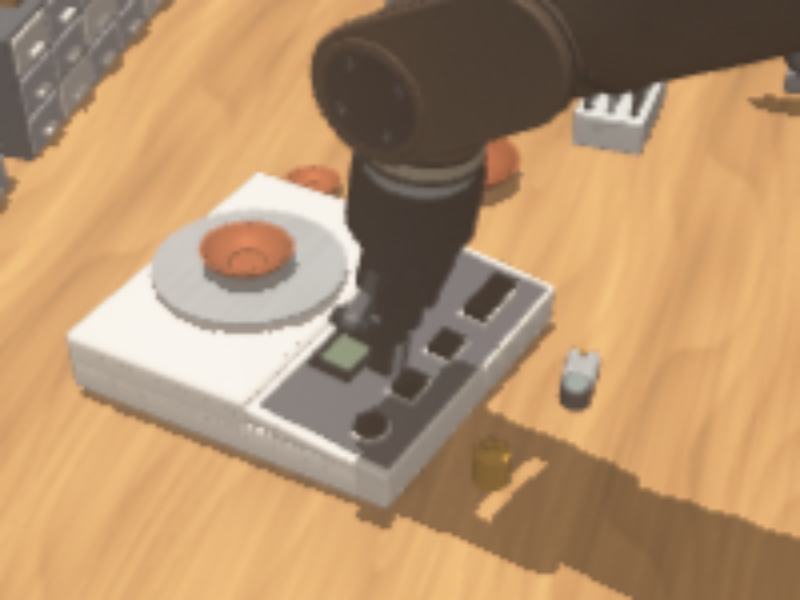

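View pics/w1.png

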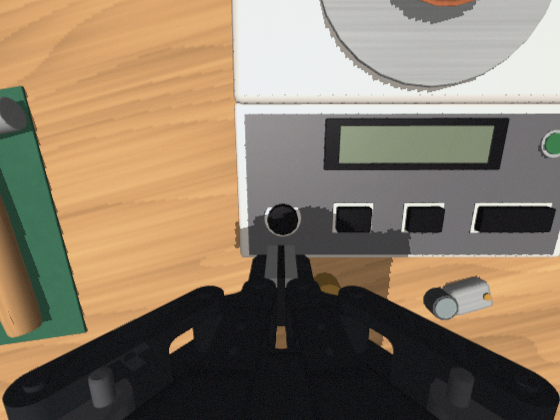

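The side crop shows the fingertips above the panel and clear of it, at about crop pixel (390,370). The wrist view shows the shut tips at (281,248), in line with the power key at (283,219). I'll refine the keys and the tip length from the wrist depth.

Run:
```python
from h import *
c=optics.camera("wrist"); o=bot.get_obs(); r=R.from_quat(o["orientation"]).as_matrix()
for u,v in [(275,250),(288,250),(270,256),(293,256),(265,270),(298,270)]:
    print(u,v,np.round(r.T@(world(c,u,v)-o["position"]),4))
for k,(u,v) in dict(power=(283,219),unit=(353,219),pr=(424,219),tare=(515,219)).items():
    p=world(c,u,v); print(k,np.round(p,4),np.round((r.T@(p-o["position"]))/.025,3))
```

```text
275 250 [ 0.0106 -0.0038  0.162 ]
288 250 [0.0107 0.0024 0.1618]
270 256 [ 0.0104 -0.006   0.1557]
293 256 [0.0103 0.0046 0.156 ]
265 270 [ 0.0103 -0.0076  0.1425]
298 270 [0.0065 0.0066 0.1498]
power [ 0.5636 -0.1     0.0561] [0.219 0.02  9.064]
unit [ 0.5513 -0.147   0.0553] [0.207 1.963 9.098]
pr [ 0.5387 -0.1948  0.055 ] [0.203 3.939 9.111]
tare [ 0.523  -0.2556  0.0555] [0.208 6.452 9.092]
```

drive_tool(
  moves=[
    [[0.2,0.03,0.5],[0,0,0],1],
    [[0,0,0.5],[0,0,0],1],
    [[0,0,0.5],[0,0,0],1],
    [[0,0,0.4],[0,0,0],1],
    [[0,0,0.1],[0,0,0],1],
    [[0,0,0],[0,0,0],1],
  ],
)

```text
clock: 6.28
position: [0.5398, -0.0952, 0.2312]
orientation: [0.989, -0.128, 0.069, 0.009]
force: [1.2, -0.1, 0.1]
grip_width: -0.0
grasp_force: 0.0
```

drive_tool(
  moves=[
    [[0,0,0.08],[0,0,0],1],
    [[0,0,0],[0,0,0],1],
  ],
)

```text
clock: 6.52
position: [0.5401, -0.0953, 0.2297]
orientation: [0.989, -0.128, 0.069, 0.009]
force: [-0.6, 0.3, 0.7]
grip_width: -0.0
grasp_force: 0.0
```

drive_tool(
  moves=[
    [[0,0,0.06],[0,0,0],1],
    [[0,0,0],[0,0,0],1],
  ],
)

```text
clock: 6.78
position: [0.5402, -0.0953, 0.2279]
orientation: [0.989, -0.128, 0.069, 0.009]
force: [0.4, -0.1, -0.1]
grip_width: 0.0
grasp_force: 0.0
```

drive_tool(
  moves=[
    [[0,0,0.06],[0,0,0],1],
    [[0,0,0],[0,0,0],1],
  ],
)

```text
clock: 7.02
position: [0.5405, -0.0954, 0.2266]
orientation: [0.989, -0.128, 0.069, 0.009]
force: [-0.4, 0.4, 1.8]
grip_width: 0.0004
grasp_force: 0.7
```

drive_tool(
  moves=[
    [[0,0,0.06],[0,0,0],1],
    [[0,0,0],[0,0,0],1],
  ],
)

```text
clock: 7.28
position: [0.5407, -0.0954, 0.2252]
orientation: [0.989, -0.128, 0.069, 0.009]
force: [-0.9, 0.9, 3.0]
grip_width: -0.0001
grasp_force: 1.4
```

drive_tool(
  moves=[
    [[0,0,0.06],[0,0,0],1],
    [[0,0,0],[0,0,0],1],
  ],
)

```text
clock: 7.52
position: [0.5409, -0.0955, 0.2238]
orientation: [0.989, -0.128, 0.069, 0.009]
force: [-0.7, 0.8, 4.2]
grip_width: 0.0008
grasp_force: 2.2
```

drive_tool(
  moves=[
    [[0,0,0.04],[0,0,0],1],
    [[0,0,0],[0,0,0],1],
  ],
)

```text
clock: 7.78
position: [0.5411, -0.0955, 0.2228]
orientation: [0.989, -0.128, 0.069, 0.009]
force: [-2.5, 0.8, 5.7]
grip_width: -0.0001
grasp_force: 2.8
```

drive_tool(
  moves=[
    [[0,0,-0.4],[0,0,0],1],
    [[0,0,-0.4],[0,0,0],1],
    [[0,0,0],[0,0,0],1],
  ],
)

```text
clock: 8.15
position: [0.5384, -0.0948, 0.2433]
orientation: [0.989, -0.128, 0.07, 0.009]
force: [0.1, 0.2, 0.2]
grip_width: 0.0
grasp_force: 0.0
```

Run:
```python
from h import *
rel()
c=optics.camera("wrist"); cv2.imwrite("pics/w2.png",c["color"][:,:,::-1])
```

```text
t 8.15 pos [ 0.5384 -0.0948  0.2433] f [ 0.08 -0.26 -0.16] grip 1.9079703519802762e-05
axes [[0.958, -0.251, 0.141], [-0.254, -0.967, 0.0], [0.136, -0.036, -0.99]]
power units [-0.07 -0.06  0.7 ]
unit units [-0.11  1.92  0.69]
print units [-0.07  3.95  0.7 ]
tare units [-0.07  6.47  0.7 ]
```

View pics/w2.png

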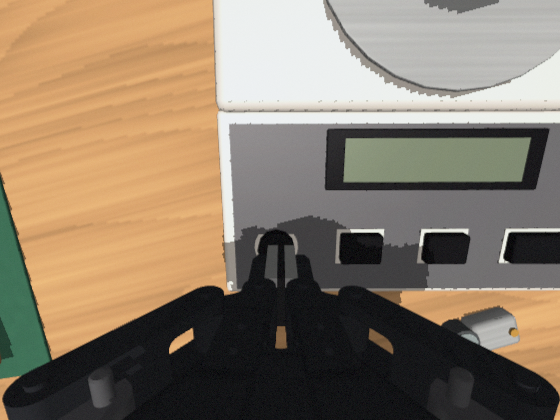

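The wrist view shows the power key up again at (277,243), with the unit key at (361,247). Next is the unit key.

drive_tool(
  moves=[
    [[-0.05,0.65,0],[0,0,0],1],
    [[0,0.65,0],[0,0,0],1],
    [[0,0.6,0],[0,0,0],1],
    [[0,0,0.3],[0,0,0],1],
    [[0,0,0.26],[0,0,0],1],
    [[0,0,0.06],[0,0,0],1],
    [[0,0,0.06],[0,0,0],1],
    [[0,0,0],[0,0,0],1],
  ],
)

```text
clock: 9.2
position: [0.5272, -0.1407, 0.2253]
orientation: [0.989, -0.127, 0.068, 0.009]
force: [-2.6, 0.7, 1.7]
grip_width: -0.0002
grasp_force: 1.3
```

drive_tool(
  moves=[
    [[0,0,0.06],[0,0,0],1],
    [[0,0,0],[0,0,0],1],
  ],
)

```text
clock: 9.45
position: [0.5275, -0.1408, 0.224]
orientation: [0.989, -0.128, 0.069, 0.009]
force: [-2.8, 2.5, 3.7]
grip_width: 0.0003
grasp_force: 2.0
```

drive_tool(
  moves=[
    [[0,0,0.05],[0,0,0],1],
    [[0,0,0],[0,0,0],1],
  ],
)

```text
clock: 9.7
position: [0.5277, -0.1409, 0.2227]
orientation: [0.989, -0.128, 0.069, 0.009]
force: [-3.4, 3.1, 4.7]
grip_width: 0.0004
grasp_force: 2.7
```

drive_tool(
  moves=[
    [[0,0,-0.4],[0,0,0],1],
    [[0,0,-0.4],[0,0,0],1],
    [[0,0,0],[0,0,0],1],
    [[0,0.9,0],[0,0,0],1],
    [[0,0.9,0],[0,0,0],1],
    [[0,0.9,0],[0,0,0],1],
    [[0,0.9,0],[0,0,0],1],
    [[0,0.9,0],[0,0,0],1],
    [[0,0,0.3],[0,0,0],1],
    [[0,0,0.28],[0,0,0],1],
    [[0,0,0],[0,0,0],1],
  ],
)

```text
clock: 11.08
position: [0.4983, -0.2488, 0.2269]
orientation: [0.989, -0.127, 0.068, 0.008]
force: [0.1, -0.1, 0.2]
grip_width: 0.0
grasp_force: 0.0
```

```bash
python3 -c "from h import *;rel()"
```

```text
t 11.075 pos [ 0.4983 -0.2488  0.2269] f [ 0.18  0.09 -0.18] grip 2.3976096686502912e-05
axes [[0.958, -0.251, 0.137], [-0.253, -0.967, -0.001], [0.133, -0.034, -0.991]]
power units [ 0.05 -6.42  0.05]
unit units [ 0.   -4.44  0.04]
print units [ 0.04 -2.41  0.05]
tare units [0.04 0.12 0.05]
```

drive_tool(
  moves=[
    [[0,0,0.06],[0,0,0],1],
    [[0,0,0.06],[0,0,0],1],
    [[0,0,0],[0,0,0],1],
  ],
)

```text
clock: 11.45
position: [0.4989, -0.2495, 0.2253]
orientation: [0.989, -0.128, 0.069, 0.009]
force: [-1.1, 1.7, 1.9]
grip_width: -0.0001
grasp_force: 1.2
```

drive_tool(
  moves=[
    [[0,0,0.06],[0,0,0],1],
    [[0,0,0],[0,0,0],1],
  ],
)

```text
clock: 11.7
position: [0.4991, -0.2497, 0.2239]
orientation: [0.989, -0.128, 0.069, 0.009]
force: [-0.6, 2.6, 4.2]
grip_width: -0.0001
grasp_force: 2.1
```

drive_tool(
  moves=[
    [[0,0,0.05],[0,0,0],1],
    [[0,0,0],[0,0,0],1],
  ],
)

```text
clock: 11.95
position: [0.4993, -0.2498, 0.2226]
orientation: [0.989, -0.128, 0.069, 0.009]
force: [-0.9, 3.9, 5.5]
grip_width: 0.0
grasp_force: 2.7
```

drive_tool(
  moves=[
    [[0,0,-0.4],[0,0,0],1],
    [[0,0,-0.8],[0,0,0],1],
    [[0,0,-1],[0,0,0],1],
    [[0,0,-1],[0,0,0],1],
    [[0,0,-1],[0,0,0],1],
    [[0,0.8,-0.5],[0,0,0],1],
    [[0,0.8,0],[0,0,0],1],
    [[0,0.8,0],[0,0,0],1],
    [[0,0.8,0],[0,0,0],1],
    [[0,0.8,0],[0,0,0],1],
    [[0,0.8,0],[0,0,0],1],
    [[0,0,0],[0,0,0],1],
  ],
)

```text
clock: 13.45
position: [0.4525, -0.3634, 0.3386]
orientation: [0.989, -0.129, 0.069, 0.009]
force: [0.7, 0.3, 0.0]
grip_width: -0.0003
grasp_force: 0.0
```

drive_tool(
  moves=[
    [[0,0.8,0],[0,0,0],1],
    [[0,0.8,0],[0,0,0],1],
    [[0,0.8,0],[0,0,0],1],
    [[0,0.8,0],[0,0,0],1],
    [[0,0,0],[0,0,0],1],
    [[0,0,0],[0,0,0],1],
  ],
)

```text
clock: 14.2
position: [0.4325, -0.4392, 0.3385]
orientation: [0.989, -0.128, 0.069, 0.009]
force: [-0.5, 0.6, -0.0]
grip_width: 0.0002
grasp_force: 0.0
```

Run:
```python
from h import *
c=optics.camera("top"); cv2.imwrite("pics/t3.png",c["color"][:,:,::-1])
```

```text
(no output)
```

View pics/t3.png

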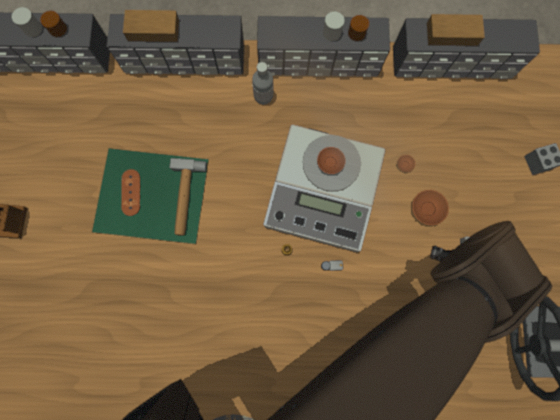

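The final top view shows the arm clear of the scale. The dish is on the pan at (331,160), the weight is at (287,250) and the loupe at (332,266), all where they started.

```bash
python3 -c "from bench import job;print(job.finish_job())"
```

```text
the job is handed in; nothing more can be done
None
```

I pressed the on/off, unit and tare keys in that order, each about 3–4 mm at 5–6 N and released before the next, then handed the job in at about 14 s with the hand clear; the display gave no visible confirmation, so the presses are judged from force and travel readings.

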